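# Shut the snail box, then lift the snail off the scale with tongs

## Robot

A 6-joint arm with a two-finger parallel gripper is mounted at the origin on the work surface. World frame = base frame: x ahead of the robot, y to its left, z up, the work surface at z = 0. Lengths are in m, angles in rad, forces in N, time in s.
With the tool pointing down it reaches from about 0.25 to 0.725 m from the base axis. Payload 4 kg.
Tool frame: the origin (TCP) lies midway between the tips of the shut fingers; the grasp point (between the pads) lies 19 mm behind it (manip.pinch_z is the distance from the TCP to the grasp point, in m); z points along the fingers, y is the line along which they close (so a half turn about z gives the same grasp; the last joint's range is limited). The gripper opens to 85 mm and grips with 20 to 120 N. Pads are 22 mm wide; open, the fingers measure 114 mm over their backs; the gripper's body (76 mm by 85 mm) begins 54 mm behind the grasp point. The pads swing forward as they close: fully open they stand 13 mm farther back than shut.
Start: joints at [-1.139, 0.241, 0.005, 1.335, 0, 1.571], TCP at [0.209, -0.454, 0.211] pointing down, gripper open.
Joint ranges: [-2.72, 2.72], [-1.05, 1.87], [-1.09, 1.28], [-1.99, 2.15], [-1.42, 1.44], [-3.14, 3.14]. Speed limits (rad/s): [2.79, 2.79, 3.14, 3.14, 3.14, 3.14].

## Interface

Orientations are given as a unit quaternion [x, y, z, w].
In Python, from cell import readout, cams, manip gives the robot as it stands. The module is installed in compiled form; this text tells all that it offers.
- The arm moves only by the tool carry_out, never from a script. Its argument "moves" is a list of rows, each an object with "translation": the shift along the tool's x, y, z in mm, a list of three; "rot": the turn, a rotation vector about the tool's x, y, z in rad, a list of three; "claw": the gripper command: -1 is shut, 1 is fully open, values between are in proportion. In form: [{"translation": [x, y, z], "rot": [wx, wy, wz], "claw": claw}, ...]. A call has 1 to 12 rows; each row is the pose to reach, as a shift and turn from the pose commanded when the call began, along the tool's axes at that moment; what a row does not reach only later rows make up. A row lasts 1/10 s, in which the tool goes at most 50 mm and 8.59 degrees, less where a joint would pass 70% of its speed; a pose out of reach is approached as far as the arm can. A call with a gripper value outside its range is refused whole. The fingers move at their own pace and stop on an object; "newtons" is the grip in N (left out, the last holds). Time passes only in rows, so rows that repeat a pose let the fingers close. It gives the time, the measured TCP pose, the force, the opening and the grip force at its end, in the units of the state.
- readout.sense(): the state, without advancing time (a new reading comes with each control period).
- cams.snapshot(name): name is "scene" or "top" or "wrist"; returns a dict with "frame" (400x640x3 uint8, red, green, blue), "depth" (400x640 float32, m along the optical axis (not along the pixel's ray), 0 where there is no reading), "fov_y" (degrees; the focal length in pixels is half the picture's height over the tangent of half this angle, whatever the lens; pixels are square), "cx", "cy" (the principal point, pixels), "pose" (4x4, takes a point from camera to world coordinates). Camera axes: x right, y down, z forward; pixel columns grow to the right and rows downward; lengths in m; the calibration is good to about 2 mm. A picture is of the moment at which its call begins.
- manip.job_done(): hands the job in; it is judged then, once.
The state is a dict: "clock": time; "qpos": joint angles; "qd": joint speeds; "tau": joint torques, N m; "position": TCP position; "eef_rot": TCP orientation; "force": force on the tool from outside, world axes, zero at the start; "torque": the same for the moment, N m; "width": finger opening in m; "gripper_force": force on a finger pad.
Only numpy, scipy, OpenCV 4.12 (cv2) and the standard library are available. Lean on these libraries where they do the work, as an engineer would, in place of code of your own. Each camera call takes 0.05 s, during which the arm holds its last target. There are 200 camera calls.

## Task

First lower the hinged lid of the snail box until it is fully shut, so the snails inside cannot crawl out. Then grip the tongs, close their jaws on the large snail that sits on the scale pan and lift it well clear, at least 10 cm above the pan, touching the snail with nothing but the tongs. Finish while still holding it there steadily with the tongs in the gripper, and leave the scale, jar, cup and brush as they are.

Things in the scene. Friction and masses are not known exactly. Their poses are not given: they have to be found in the camera images.
- snailbox: White plastic crate, fixed, open on top, 160 (its x) x 180 (its y) x 100 mm high, filled with snails. Origin: centre of its underside. Its lid is hinged along the top of its +x side.
- lid (a joint): Angle of the lid in rad: 0 = shut flat on the box, grows as it opens upward (starts part open, 0.5 to 1.0). A stiff hinge: the lid stays where it is left and needs about 0.5 to 2 N at its free edge to move.
- lid_hinge (a point): Point on the lid's hinge line, mid-width, on the lid's underside, 100 mm above the table. The axes turn with the lid: -x points from the hinge to the lid's free edge, y is the hinge line, z is out of the lid's outer (top) face.
- lid_tab (a point): Near the end of the finger tab at the middle of the free edge of the blue lid, on the outer (top) face, 165 mm from the hinge line. The lid is 184 mm wide and 8 mm thick, its free edge 162 mm from the hinge; the tab is 60 mm wide and ends 181 mm from the hinge. Axes as lid_hinge.
- scale: Grey bench scale, fixed: body 150 (x) x 170 (y) mm, 40 mm high, carrying a flat round steel pan of 130 mm diameter whose top is 55 mm above the table. The pan does not move. Origin: centre of its underside.
- scale_pan (a point): Centre of the top face of the scale's pan.
- snail_center (a point): Half-way up the large olive-brown snail shell with cream bands, loose, sitting foot down on the pan; 20 to 45 g. Round about its upright z axis, widest diameter 38 mm between 9 and 23 mm above its foot, tapering to a point 44 mm above its foot; this point is 22 mm above its foot.
- tongs_grip (a point): Grip of the loose spring tongs, which lie on edge on the table: midway between the two orange sleeves when open, 25 mm above the tongs' underside. x points to the jaws, z up. Squeeze the sleeves along y: each 50 mm long, 30 mm tall (10 to 40 mm above the underside), 60 mm over both outside when open, about 45 with the snail. Fixed to the +y arm.
- tongs_tip (a point): Midpoint between the jaws when open, 90 mm ahead (x) of tongs_grip, 20 mm above the tongs' underside, fixed to the +y arm. Jaws: upright, slightly cupped steel scoops 40 mm tall (0 to 40 mm above the underside), 44 mm long, 67 mm apart inside at mid-jaw when open (56 mm at their inward-turned rear edges), 74 mm over all.
- tongs_pivot (a point): Pivot that joins the two steel arms, 100 mm behind tongs_grip, 25 mm above the underside; hub 26 mm across. Tongs about 100 g in all, centre of mass within 20 mm of tongs_grip.
- tongs_arm (a joint): How far the tongs are squeezed, rad: 0 = fully open (as they spring back), grows as the arms close; 0.15 with the jaws on the snail's widest part, 0.30 at the stop. 0.01 rad is 1 mm less width at the sleeves and 1.9 mm less between the jaws. A spring opens them: about 3.5 N at the sleeves when just squeezed, 8 N at 0.15 rad.
- jar: Bystander: amber jar with a red cap, 68 mm diameter, 100 mm tall. Origin: centre of its underside.
- cup: Bystander: green plastic cup, 72 mm diameter, 85 mm tall. Origin: centre of its underside.
- brush: Bystander: flat brush with wooden handle lying flat, about 200 mm long along its x. Origin: centre of its underside.
Mind the look-alikes: they are no part of the job. Of the things that look like the part that bears tongs_grip, the largest one is meant. What is shaped like the part that bears snail_center but orange is not meant.

How it is judged:
On the way, in this order (a step that is already met when the one before it is completed fails the run):
1. the lid of the snail box is fully shut (value of joint lid below 0.03 rad), for 0.2 s.
2. the snail is held in the jaws of the gripped tongs, off the pan (contact force between tongs and snail above 0.5 N and contact force between the fingers and tongs above 1 N and z of snail_center in the frame of scale_pan above 0.04 m), for 0.2 s.
At the end, for the whole second after the job is handed in: The lid is within 0.04 rad of shut; the snail's middle is more than 10 cm above the pan, within 4 cm of the tongs' jaw midpoint, and still (below 5 cm/s); the tongs press on it (over 0.5 N) and are squeezed between 0.06 and 0.26 rad by the gripper's fingers (over 1 N); robot and snail do not touch (value of joint lid below 0.04 rad and z of snail_center in the frame of scale_pan above 0.1 m and contact force between tongs and snail above 0.5 N and contact force between the fingers and tongs above 1 N and value of joint tongs_arm between 0.06 and 0.26 rad and distance between snail_center and tongs_tip below 0.04 m and contact force between each of the arm, the fingers and snail below 0.2 N and linear speed of snail below 0.05 m/s); the arm keeps its last pose, push and grip.
It fails at once if the robot touches the snail itself (contact force between any of the fingers, the arm and snail above 0.5 N).
It fails at once if the jar, cup or brush is moved more than 3 cm or knocked over (distance of any of jar, cup, brush from where it was at the start of the episode above 0.03 m or angle between any of jar, cup's own z axis and vertical above 0.5 rad).
It also fails if it takes over 58 s, if anything falls off the work surface, if the arm or the gripper's body presses on something with over 40 N, if the wrist force passes 120 N, or if a joint passes its speed limit or range.

## Working session

There is one attempt and no reset: what is moved stays moved. The work goes in short steps, Python scripts to look and compute and a tool call to move; the robot and the scene stay as the last step left them, time stands still between calls to the robot, and variables do not carry over. Pictures are saved under pics/ and viewed, at most 10 in all, crops included, and the job is handed in when it is done.

Besides the shell and the picture viewer there is one more tool, called after ">>>" as name([rows], argument=value, ...), one row to a line, values as JSON. carry_out: Moves the arm, as the interface text tells. Its arguments: {"type":"object","properties":{"moves":{"type":"array"},"newtons":{"type":"number"}},"required":["moves"]}

```bash
mkdir -p pics
cat > h.py <<'E'
import numpy as np, cv2
from cell import readout, cams, manip
def snap(n,f=None):
    s=cams.snapshot(n)
    if f: cv2.imwrite(f'pics/{f}.png',s['frame'][:,:,::-1])
    return s
def K(s):
    f=200/np.tan(np.radians(s['fov_y'])/2); return f,s['cx'],s['cy']
def cloud(s):
    f,cx,cy=K(s); d=s['depth']; v,u=np.mgrid[0:400,0:640]
    p=np.stack([(u-cx)/f*d,(v-cy)/f*d,d],-1)@s['pose'][:3,:3].T+s['pose'][:3,3]
    p[d==0]=np.nan; return p
E
python3 - <<'E'
from h import *
a=snap('top','top1'); b=snap('scene','scene1')
print(a['pose'],a['fov_y'],b['pose'],readout.sense())
np.savez('s1.npz',a=cloud(a),b=cloud(b),fa=a['frame'],fb=b['frame'])
E
```

```text
[[-0.00529964 -0.98467637  0.17431111  0.35960812]
 [-0.99995698  0.00389139 -0.00841969 -0.08745846]
 [ 0.00761236 -0.17434823 -0.98465463  1.21376729]
 [ 0.          0.          0.          1.        ]] 53.059277210268355 [[ 0.44858382  0.63024489 -0.63369072  1.12765636]
 [ 0.89373234 -0.31940553  0.31499619 -0.36807712]
 [-0.00387958 -0.70765209 -0.7065504   0.70687307]
 [ 0.          0.          0.          1.        ]] {'clock': 0.1, 'qpos': array([-1.13902599e+00,  2.41366109e-01,  3.87524268e-03,  1.33520148e+00,
       -6.16257897e-07,  1.57080370e+00]), 'qd': array([ 0.00040212, -0.0019325 ,  0.00255461,  0.00073294, -0.00255082,
        0.00079607]), 'tau': array([ 5.60366079e-04, -3.73137474e+01,  2.53010398e+01,  1.08617530e-02,
       -1.86980662e-05,  2.41145079e-05]), 'position': array([ 0.20898974, -0.45357124,  0.21039401]), 'eef_rot': array([ 9.76787514e-01,  2.14208436e-01, -2.03379590e-04, -9.25937044e-04]), 'force': array([-0.74764352, -0.3884237 ,  0.263637  ]), 'torque': array([0.0206105 , 0.00557283, 0.02110688]), 'gripper_force': 0.0, 'width': 0.08548553242423045}
```

View pics/top1.png

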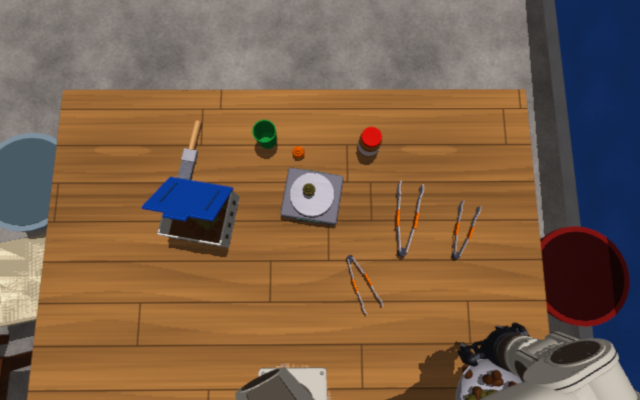

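View pics/scene1.png

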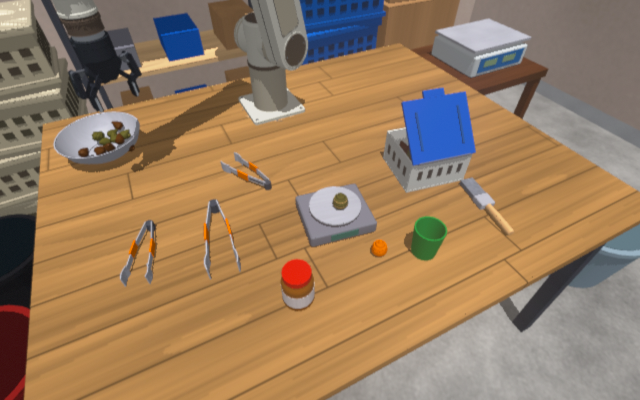

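The top view shows the box with its blue lid at (195,200), the scale and snail at (309,190), the largest tongs at (410,220) with jaws up-image, the jar at (371,140), the cup at (265,133) and the brush at (190,150). Two smaller tongs and an orange snail are the decoys. Next I measure these positions.

Run:
```python
from h import *
z=np.load('s1.npz')
for c,fr,nm in ((z['a'],z['fa'],'top'),(z['b'],z['fb'],'scene')):
    hsv=cv2.cvtColor(fr,cv2.COLOR_RGB2HSV); ok=np.isfinite(c).all(-1)&(c[...,0]>0.2)&(c[...,0]<1.0)&(abs(c[...,1])<.7)&(c[...,2]>-.02)
    H,S,V=cv2.split(hsv)
    blue=ok&(H>100)&(H<130)&(S>150)&(c[...,2]>.08)&(c[...,2]<.4)
    P=c[blue]; m=P.mean(0); n=np.linalg.svd(P-m,full_matrices=False)[2][2]; n*=np.sign(n[2])
    print(nm,'lid',len(P),m,'n',n,'ang',np.arccos(n[2]),'zrange',P[:,2].min(),P[:,2].max())
    hx,hy=n[:2]/np.hypot(*n[:2]); print(' lid yaw dir',np.arctan2(hy,hx))
    ax=np.array([hx,hy]); 
    q=P[:,:2]@np.array([-hy,hx]); print(' lateral',q.min(),q.max(),(q.min()+q.max())/2)
    i=np.argsort(P[:,2]); print(' low',P[i[:20]].mean(0),'high',P[i[-8:]].mean(0))
    org=(ok&(H>5)&(H<14)&(S>200)&(V>120)&(c[...,2]>.012)&(c[...,2]<.07)).astype(np.uint8)
    k,l,st,ce=cv2.connectedComponentsWithStats(org)
    for j in range(1,k):
        if st[j,4]>8:
            Q=c[l==j]; print(' orange',st[j,4],ce[j].round(),np.median(Q,0).round(3),Q[:,2].max().round(3))
    pan=ok&(S<40)&(abs(c[...,2]-.055)<.006); yy,xx=np.where(pan); 
    k,l,st,ce=cv2.connectedComponentsWithStats(pan.astype(np.uint8)); j=1+st[1:,4].argmax(); Q=c[l==j]
    print(' pan',st[j],Q.min(0),Q.max(0),(cv2.minEnclosingCircle(Q[:,:2].astype(np.float32))))
    (px,py),r=cv2.minEnclosingCircle(Q[:,:2].astype(np.float32))
    sn=ok&(np.hypot(c[...,0]-px,c[...,1]-py)<.06)&(c[...,2]>.064); Q=c[sn]
    print(' snail',len(Q),Q.min(0),Q.max(0),(Q.min(0)+Q.max(0))/2)
    # grey tongs pixels
    t=ok&(c[...,2]>.015)&(c[...,2]<.06)&(c[...,1]<-.15)&(c[...,0]>.25); k,l,st,ce=cv2.connectedComponentsWithStats(cv2.dilate(t.astype(np.uint8),np.ones((3,3))))
    for j in range(1,k):
        if st[j,4]>40:
            Q=c[(l==j)&t]; print(' tongs',st[j],cv2.minAreaRect(Q[:,:2].astype(np.float32)),Q[:,2].max(), Q[Q[:,0].argmin()],Q[Q[:,0].argmax()])
```

```text
top lid 2599 [0.55704067 0.26472255 0.17869983] n [ 0.72715969 -0.1279892   0.67443127] ang 0.8306021739958369 zrange 0.09207446655688512 0.2451674477934369
 lid yaw dir -0.17422792181308736
 lateral 0.2663980312357631 0.44992564964348924 0.3581618404396262
 low [0.60906316 0.26306348 0.10703663] high [0.501362   0.27609655 0.24232914]
 orange 101 [298. 151.] [ 0.731 -0.013  0.033] 0.049
 orange 32 [398. 217.] [ 0.528 -0.311  0.038] 0.045
 orange 31 [416. 221.] [ 0.516 -0.363  0.038] 0.044
 orange 19 [457. 227.] [ 0.495 -0.487  0.03 ] 0.035
 orange 22 [471. 232.] [ 0.482 -0.529  0.03 ] 0.038
 pan [ 290  173   44   43 1323] [ 0.53094709 -0.11807377  0.04910106] [0.65864096 0.00890768 0.06099566] ((0.5957753658294678, -0.05603357404470444), 0.06550588458776474)
 snail 137 [ 0.58729887 -0.07085316  0.06509294] [ 0.62082832 -0.03045688  0.10350186] [ 0.6040636  -0.05065502  0.0842974 ]
 tongs [357 137  25  20 203] ((0.7386519908905029, -0.22337079048156738), (0.06771466135978699, 0.0305379219353199), 67.67717742919922) 0.059779563549271275 [ 0.72205666 -0.23258226  0.03533193] [ 0.765636
[... 1590 characters left out ...]
5644]
 tongs [203 198  38  79 884] ((0.5188364386558533, -0.338360071182251), (0.07412245124578476, 0.2227807492017746), 80.54666900634766) 0.04454804375180166 [ 0.40852629 -0.32444556  0.0319093 ] [ 0.63438763 -0.32258117  0.02221482]
 tongs [119 218  37  66 928] ((0.4824814200401306, -0.5089586973190308), (0.05994705110788345, 0.17655037343502045), 70.99842834472656) 0.03594476728900042 [ 0.39859369 -0.48144429  0.02349334] [ 0.5748324  -0.51189629  0.02815154]
 tongs [280 284  36  26 506] ((0.7705535888671875, -0.23698866367340088), (0.06834392249584198, 0.03170684352517128), 72.2947769165039) 0.059742269972416384 [ 0.74507516 -0.26466869  0.04743036] [ 0.78776434 -0.23297777  0.03782251]
```

```bash
cat >> h.py <<'E'
from scipy.spatial.transform import Rotation as R
def plan(targets, start=None):
    "targets: [(x,y,z,yaw)] tool down; prints mm/rad rows in present tool axes"
    s=readout.sense(); p0,R0=(s['position'],R.from_quat(s['eef_rot']))
    print('at',p0.round(4),'yaw',round(float(np.arctan2(*R0.as_matrix()[[1,0],0])),3),'F',s['force'].round(1),'w',round(s['width'],4),'g',s['gripper_force'],'t',s['clock'])
    for x,y,z,w in targets:
        Rt=R.from_matrix(np.array([[np.cos(w),np.sin(w),0],[np.sin(w),-np.cos(w),0],[0,0,-1.]]))
        print((R0.inv().apply(np.array([x,y,z])-p0)*1000).round(1).tolist(),(R0.inv()*Rt).as_rotvec().round(3).tolist())
def lid(th,r=.150,e=.011,dz=0,yaw=-.175):
    u=.562-r*np.cos(th)+.008*np.sin(th)+e*np.sign(th); z=.1+r*np.sin(th)+.008*np.cos(th)+dz; d=np.array([np.cos(yaw),np.sin(yaw)])
    xy=u*d+.358*np.array([-d[1],d[0]]); return (*xy,z,yaw)
E
python3 - <<'E'
from h import *
t=lid(.85); plan([(.3,-.25,.33,-.175),(t[0],t[1],.33,-.175),(t[0],t[1],.25,-.175)])
E
```

```text
at [ 0.209  -0.4536  0.2104] yaw 0.432 F [-0.7 -0.4  0.3] w 0.0855 g 0.0 t 0.1
[167.8, -147.0, -119.3] [-0.002, 0.001, 0.607]
[598.5, -520.0, -118.6] [-0.002, 0.001, 0.607]
[598.5, -519.9, -38.6] [-0.002, 0.001, 0.607]
```

>>> carry_out([
  {"translation": [0, 0, -50], "rot": [0, 0, 0], "claw": -1},
  {"translation": [40, -35, -90], "rot": [0, 0, 0.1], "claw": -1},
  {"translation": [75, -65, -120], "rot": [0, 0, 0.2], "claw": -1},
  {"translation": [110, -95, -120], "rot": [0, 0, 0.3], "claw": -1},
  {"translation": [145, -125, -120], "rot": [0, 0, 0.4], "claw": -1},
  {"translation": [180, -157, -120], "rot": [0, 0, 0.5], "claw": -1},
  {"translation": [215, -188, -120], "rot": [0, 0, 0.607], "claw": -1},
  {"translation": [250, -218, -120], "rot": [0, 0, 0.607], "claw": -1},
  {"translation": [285, -250, -120], "rot": [0, 0, 0.607], "claw": -1},
  {"translation": [320, -280, -120], "rot": [0, 0, 0.607], "claw": -1},
  {"translation": [355, -310, -120], "rot": [0, 0, 0.607], "claw": -1},
  {"translation": [390, -340, -120], "rot": [0, 0, 0.607], "claw": -1},
])

```text
clock: 1.3
position: [0.4096, -0.0413, 0.3309]
eef_rot: [0.998, -0.063, 0.0, -0.016]
force: [-0.6, -0.1, 0.3]
width: -0.0001
gripper_force: 0.0
```

Run:
```python
from h import *
t=lid(.85); plan([(t[0],t[1],.33,-.175),(t[0],t[1],.24,-.175)]+[lid(a) for a in (.85,.7,.55,.4,.25,.1,.001)])
```

```text
at [ 0.4096 -0.0413  0.3309] yaw -0.126 F [-0.6 -0.1  0.3] w -0.0001 g 0.0 t 1.3
[85.6, -323.3, 11.4] [-0.033, 0.002, 0.049]
[85.7, -320.4, 101.4] [-0.033, 0.002, 0.049]
[85.7, -319.6, 123.4] [-0.033, 0.002, 0.049]
[69.2, -320.0, 138.7] [-0.033, 0.002, 0.049]
[55.1, -320.1, 156.2] [-0.033, 0.002, 0.049]
[43.8, -320.0, 175.7] [-0.033, 0.002, 0.049]
[35.5, -319.7, 196.6] [-0.033, 0.002, 0.049]
[30.5, -319.3, 218.5] [-0.033, 0.002, 0.049]
[28.9, -318.8, 233.3] [-0.033, 0.002, 0.049]
```

>>> carry_out([
  {"translation": [0, 0, 0], "rot": [0, 0, 0], "claw": -1},
  {"translation": [0, 0, 0], "rot": [0, 0, 0], "claw": -1},
])

```text
clock: 1.5
position: [0.4085, -0.0439, 0.3308]
eef_rot: [0.998, -0.066, -0.0, -0.016]
force: [0.0, -0.7, -0.2]
width: -0.0002
gripper_force: 0.0
```

Run:
```python
from h import *
t=lid(.85); plan([(t[0],t[1],.33,-.175),(t[0],t[1],.24,-.175)]+[lid(a) for a in (.85,.7,.55,.4,.25,.1,.001)])
```

```text
at [ 0.4085 -0.0439  0.3308] yaw -0.131 F [ 0.  -0.7 -0.2] w -0.0002 g 0.0 t 1.5
[84.5, -326.6, 11.0] [-0.032, 0.003, 0.044]
[84.7, -323.7, 100.9] [-0.032, 0.003, 0.044]
[84.7, -323.0, 123.0] [-0.032, 0.003, 0.044]
[68.2, -323.3, 138.2] [-0.032, 0.003, 0.044]
[54.1, -323.3, 155.8] [-0.032, 0.003, 0.044]
[42.8, -323.2, 175.3] [-0.032, 0.003, 0.044]
[34.6, -322.9, 196.2] [-0.032, 0.003, 0.044]
[29.5, -322.5, 218.1] [-0.032, 0.003, 0.044]
[28.0, -322.1, 232.9] [-0.032, 0.003, 0.044]
```

>>> carry_out([
  {"translation": [14, -50, 0], "rot": [-0.01, 0, 0.02], "claw": -1},
  {"translation": [27, -98, 2], "rot": [-0.02, 0, 0.044], "claw": -1},
  {"translation": [40, -145, 4], "rot": [-0.032, 0.003, 0.044], "claw": -1},
  {"translation": [52, -190, 6], "rot": [-0.032, 0.003, 0.044], "claw": -1},
  {"translation": [64, -235, 8], "rot": [-0.032, 0.003, 0.044], "claw": -1},
  {"translation": [75, -280, 10], "rot": [-0.032, 0.003, 0.044], "claw": -1},
  {"translation": [84, -325, 11], "rot": [-0.032, 0.003, 0.044], "claw": -1},
  {"translation": [84, -325, 11], "rot": [-0.032, 0.003, 0.044], "claw": -1},
  {"translation": [84, -325, 50], "rot": [-0.032, 0.003, 0.044], "claw": -1},
  {"translation": [84, -324, 95], "rot": [-0.032, 0.003, 0.044], "claw": -1},
  {"translation": [84, -324, 95], "rot": [-0.032, 0.003, 0.044], "claw": -1},
  {"translation": [84, -324, 95], "rot": [-0.032, 0.003, 0.044], "claw": -1},
])

```text
clock: 2.7
position: [0.4859, -0.0383, 0.2923]
eef_rot: [0.998, -0.052, 0.0, -0.02]
force: [0.3, -0.4, -0.5]
width: 0.0001
gripper_force: 0.0
```

Run:
```python
from h import *
plan([lid(a) for a in (.85,.7,.55,.4,.25,.1,.001)])
```

```text
at [ 0.4859 -0.0383  0.2923] yaw -0.104 F [ 0.3 -0.4 -0.5] w 0.0001 g 0.0 t 2.7
[16.9, -307.5, 86.7] [-0.04, 0.003, 0.071]
[0.4, -308.1, 102.0] [-0.04, 0.003, 0.071]
[-13.6, -308.4, 119.5] [-0.04, 0.003, 0.071]
[-24.9, -308.4, 139.0] [-0.04, 0.003, 0.071]
[-33.2, -308.1, 160.0] [-0.04, 0.003, 0.071]
[-38.2, -307.6, 181.9] [-0.04, 0.003, 0.071]
[-39.7, -307.1, 196.7] [-0.04, 0.003, 0.071]
```

Run:
```python
from h import *
s=readout.sense(); print(s['qpos'].round(3),s['qd'].round(3),s['tau'].round(1),s['force'])
snap('scene','scene2')
```

```text
[-0.105  0.197  0.158  1.533  0.04   3.141] [ 0.005  0.054 -0.149 -0.205  0.002 -0.002] [ -0.  -36.   26.3   0.2   0.1   0. ] [ 0.26933555 -0.36702782 -0.45419055]
```

View pics/scene2.png

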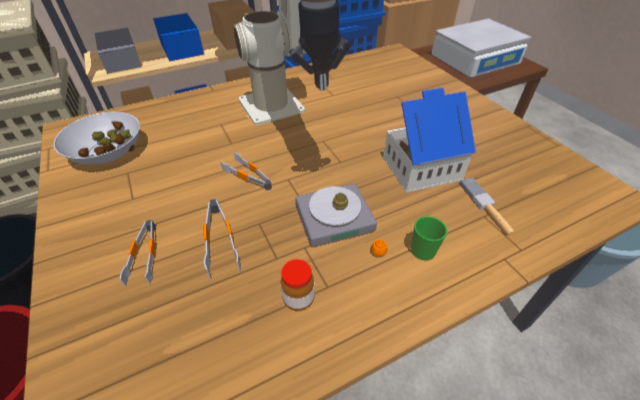

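The scene view shows the arm at (320,80), stopped short of the box with no contact. The cause is the wrist joint at its limit (q6 = 3.14), so I will use the other yaw, about 1.396.

Run:
```python
from h import *
t=lid(.85); plan([(.4859,-.0383,.33,1.396),(t[0],t[1],.33,1.396)])
```

```text
at [ 0.4857 -0.0383  0.2909] yaw -0.104 F [-0.1 -0.3 -1.2] w -0.0001 g 0.0 t 2.75
[0.1, -1.6, -39.0] [-0.035, -0.027, -1.5]
[16.9, -312.0, -26.6] [-0.035, -0.027, -1.5]
```

>>> carry_out([
  {"translation": [0, 0, -39], "rot": [-0.004, -0.003, -0.14], "claw": -1},
  {"translation": [2, -30, -38], "rot": [-0.007, -0.005, -0.28], "claw": -1},
  {"translation": [3, -60, -37], "rot": [-0.01, -0.008, -0.42], "claw": -1},
  {"translation": [5, -90, -36], "rot": [-0.013, -0.01, -0.56], "claw": -1},
  {"translation": [7, -125, -34], "rot": [-0.016, -0.013, -0.7], "claw": -1},
  {"translation": [9, -160, -33], "rot": [-0.02, -0.015, -0.84], "claw": -1},
  {"translation": [11, -195, -32], "rot": [-0.023, -0.018, -0.98], "claw": -1},
  {"translation": [13, -230, -30], "rot": [-0.026, -0.02, -1.12], "claw": -1},
  {"translation": [15, -270, -28], "rot": [-0.03, -0.023, -1.26], "claw": -1},
  {"translation": [17, -312, -27], "rot": [-0.033, -0.025, -1.4], "claw": -1},
  {"translation": [17, -312, -27], "rot": [-0.035, -0.027, -1.5], "claw": -1},
  {"translation": [17, -312, -27], "rot": [-0.035, -0.027, -1.5], "claw": -1},
])

```text
clock: 3.95
position: [0.5352, 0.2702, 0.3322]
eef_rot: [0.765, 0.643, 0.001, 0.001]
force: [0.5, -0.3, -0.5]
width: 0.0
gripper_force: 0.0
```

Run:
```python
from h import *
L=[lid(a,e=.012)[:3]+(1.396,) for a in (.85,.75,.65,.55,.45,.35,.25,.15,.05,.001)]
plan([L[0][:2]+(.33,1.396),L[0][:2]+(.24,1.396)]+L)
```

```text
at [0.5352 0.2702 0.3322] yaw 1.398 F [ 0.5 -0.3 -0.5] w 0.0 g 0.0 t 3.95
[-1.3, 1.0, 2.2] [0.003, 0.001, 0.002]
[-1.2, 0.7, 92.2] [0.003, 0.001, 0.002]
[-1.2, 0.7, 114.2] [0.003, 0.001, 0.002]
[-1.1, -10.7, 124.1] [0.003, 0.001, 0.002]
[-1.1, -21.0, 135.0] [0.003, 0.001, 0.002]
[-1.1, -30.1, 146.9] [0.003, 0.001, 0.002]
[-1.0, -38.0, 159.7] [0.003, 0.001, 0.002]
[-1.0, -44.6, 173.1] [0.003, 0.001, 0.002]
[-1.0, -49.9, 187.2] [0.003, 0.001, 0.002]
[-1.0, -53.7, 201.7] [0.003, 0.001, 0.002]
[-0.9, -56.0, 216.6] [0.003, 0.001, 0.002]
[-0.9, -56.6, 223.9] [0.003, 0.001, 0.002]
```

>>> carry_out([
  {"translation": [-1, 1, 45], "rot": [0, 0, 0], "claw": -1},
  {"translation": [-1, 1, 90], "rot": [0, 0, 0], "claw": -1},
  {"translation": [-1, 1, 114], "rot": [0, 0, 0], "claw": -1},
  {"translation": [-1, -11, 125], "rot": [0, 0, 0], "claw": -1},
  {"translation": [-1, -21, 136], "rot": [0, 0, 0], "claw": -1},
  {"translation": [-1, -30, 148], "rot": [0, 0, 0], "claw": -1},
  {"translation": [-1, -38, 161], "rot": [0, 0, 0], "claw": -1},
  {"translation": [-1, -45, 174], "rot": [0, 0, 0], "claw": -1},
  {"translation": [-1, -50, 188], "rot": [0, 0, 0], "claw": -1},
  {"translation": [-1, -54, 203], "rot": [0, 0, 0], "claw": -1},
  {"translation": [-1, -56, 212], "rot": [0, 0, 0], "claw": -1},
  {"translation": [-1, -56, 212], "rot": [0, 0, 0], "claw": -1},
])

```text
clock: 5.15
position: [0.4801, 0.2762, 0.1202]
eef_rot: [0.767, 0.642, 0.0, 0.001]
force: [0.2, -0.3, -0.2]
width: 0.0001
gripper_force: 0.0
```

Run:
```python
from h import *
plan([lid(0.001,e=.012)[:3]+(1.396,)])
b=snap('scene'); c=cloud(b); H,S,V=cv2.split(cv2.cvtColor(b['frame'],cv2.COLOR_RGB2HSV))
P=c[(H>100)&(H<130)&(S>150)&(abs(c[...,1]-.27)<.13)&(abs(c[...,0]-.53)<.14)&(c[...,2]>.07)&(c[...,2]<.3)]
m=P.mean(0); n=np.linalg.svd(P-m,full_matrices=False)[2][2]; print(len(P),m,n,np.arccos(abs(n[2])),P.min(0),P.max(0))
```

```text
at [0.4801 0.2762 0.1202] yaw 1.394 F [ 0.2 -0.3 -0.2] w 0.0001 g 0.0 t 5.15
[2.4, -0.7, 12.0] [0.002, 0.001, -0.002]
2776 [0.53947631 0.26335357 0.12654583] [ 0.20980699 -0.03859002  0.97698098] 0.21497849935741675 [0.44147081 0.1662959  0.10491774] [0.62826444 0.36715352 0.14835939]
```

>>> carry_out([
  {"translation": [2, -1, 4], "rot": [0, 0, 0], "claw": -1},
  {"translation": [2, -1, 8], "rot": [0, 0, 0], "claw": -1},
  {"translation": [2, -1, 12], "rot": [0, 0, 0], "claw": -1},
  {"translation": [2, -1, 14], "rot": [0, 0, 0], "claw": -1},
  {"translation": [2, -1, 14], "rot": [0, 0, 0], "claw": -1},
])

```text
clock: 5.7
position: [0.4804, 0.2795, 0.1068]
eef_rot: [0.766, 0.643, 0.001, 0.001]
force: [1.0, 0.5, -0.3]
width: 0.0001
gripper_force: 0.0
```

```bash
cat >> h.py <<'E'
def lidang():
    b=snap('scene'); c=cloud(b); H,S,V=cv2.split(cv2.cvtColor(b['frame'],cv2.COLOR_RGB2HSV))
    P=c[(H>100)&(H<130)&(S>150)&(abs(c[...,1]-.27)<.13)&(abs(c[...,0]-.53)<.14)&(c[...,2]>.07)&(c[...,2]<.3)]
    m=P.mean(0); n=np.linalg.svd(P-m,full_matrices=False)[2][2]; print('lid',len(P),m,n,np.arccos(abs(n[2])),P.min(0),P.max(0))
E
python3 - <<'E'
from h import *
plan([]); lidang()
E
```

```text
at [0.4804 0.2795 0.1068] yaw 1.396 F [ 1.   0.5 -0.3] w 0.0001 g 0.0 t 5.7
lid 2544 [0.53894857 0.26335544 0.12021339] [ 0.12679056 -0.02428263  0.99163224] 0.12945618575374754 [0.44220078 0.16635627 0.10556281] [0.62709103 0.368927   0.13359842]
```

>>> carry_out([
  {"translation": [0, 0, 4], "rot": [0, 0, 0], "claw": -1},
  {"translation": [0, 0, 8], "rot": [0, 0, 0], "claw": -1},
  {"translation": [0, 0, 12], "rot": [0, 0, 0], "claw": -1},
  {"translation": [0, 0, 12], "rot": [0, 0, 0], "claw": -1},
])

```text
clock: 6.15
position: [0.4801, 0.2793, 0.0943]
eef_rot: [0.766, 0.643, 0.001, 0.001]
force: [-0.5, -0.6, -0.2]
width: 0.0
gripper_force: 0.0
```

Run:
```python
from h import *
plan([]); lidang(); s=snap('scene'); cv2.imwrite('pics/crop1.png',cv2.resize(s['frame'][20:240,330:560,::-1],None,fx=2.5,fy=2.5))
```

```text
at [0.4801 0.2793 0.0943] yaw 1.396 F [-0.5 -0.6 -0.2] w 0.0 g 0.0 t 6.15
lid 2304 [0.53819575 0.26297035 0.11388899] [ 0.04018355 -0.01037515  0.99913845] 0.04151326775349718 [0.44100847 0.16572047 0.10373576] [0.62745259 0.36654979 0.11987448]
```

View pics/crop1.png

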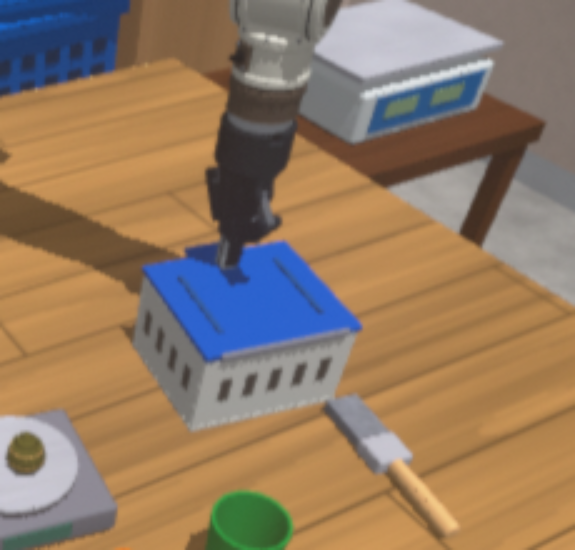

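The crop shows the lid nearly flat, with the fingertips on it at about (230,270). I will keep pressing until a force shows.

>>> carry_out([
  {"translation": [0, 0, 3], "rot": [0, 0, 0], "claw": -1},
  {"translation": [0, 0, 6], "rot": [0, 0, 0], "claw": -1},
  {"translation": [0, 0, 6], "rot": [0, 0, 0], "claw": -1},
])

```text
clock: 6.55
position: [0.4804, 0.2794, 0.0887]
eef_rot: [0.766, 0.643, 0.001, 0.001]
force: [-0.8, -0.2, -0.3]
width: -0.0002
gripper_force: 0.0
```

Run:
```python
from h import *
plan([]); lidang()
```

```text
at [0.4804 0.2794 0.0887] yaw 1.396 F [-0.8 -0.2 -0.3] w -0.0002 g 0.0 t 6.55
lid 2209 [0.53811845 0.26283572 0.11105096] [-0.00152736  0.00177087 -0.99999727] 0.002338550644807365 [0.43832586 0.16595265 0.10492234] [0.62573136 0.36714253 0.11541113]
```

>>> carry_out([
  {"translation": [0, 0, 2], "rot": [0, 0, 0], "claw": -1},
  {"translation": [0, 0, 3], "rot": [0, 0, 0], "claw": -1},
  {"translation": [0, 0, 3], "rot": [0, 0, 0], "claw": -1},
  {"translation": [0, 0, 3], "rot": [0, 0, 0], "claw": -1},
])

```text
clock: 7.0
position: [0.4808, 0.2797, 0.0883]
eef_rot: [0.766, 0.643, 0.002, 0.002]
force: [-3.7, -2.3, 11.3]
width: 0.0
gripper_force: 5.6
```

Run:
```python
from h import *
plan([]); lidang()
b=snap('scene'); c=cloud(b)
# nearest dark finger points above lid
f=b['frame'].max(-1)<90; q=c[f&(np.hypot(c[...,0]-.48,c[...,1]-.28)<.05)&(c[...,2]<.3)]; print(len(q),np.sort(q[:,2])[:15].round(4) if len(q) else '')
```

```text
at [0.4808 0.2797 0.0883] yaw 1.396 F [-3.7 -2.3 11.3] w 0.0 g 5.60418246780273 t 7.0
lid 2202 [0.53835311 0.26265451 0.11098278] [ 0.00111094 -0.00192335  0.99999753] 0.002221140366493772 [0.43803079 0.16694919 0.10251222] [0.62806352 0.36848083 0.12314545]
1181 [0.1125 0.1128 0.1134 0.1181 0.1185 0.1192 0.1195 0.1205 0.1205 0.1218
 0.1226 0.1231 0.1231 0.1245 0.1249]
```

>>> carry_out([
  {"translation": [0, 0, -50], "rot": [0, 0, 0], "claw": -1},
  {"translation": [0, 0, -100], "rot": [0, 0, 0], "claw": -1},
  {"translation": [0, 0, -120], "rot": [0, 0, 0], "claw": -1},
  {"translation": [0, 0, -120], "rot": [0, 0, 0], "claw": -1},
])

```text
clock: 7.5
position: [0.4825, 0.281, 0.2109]
eef_rot: [0.766, 0.643, 0.006, 0.002]
force: [1.3, 0.5, 0.3]
width: -0.0001
gripper_force: 0.0
```

Run:
```python
from h import *
print(manip.pinch_z)
plan([(.5,.0,.21,.6),(.5,-.335,.21,-.12)]); lidang()
for n in ('scene','top'):
    b=snap(n); c=cloud(b); p=readout.sense()['position']
    q=c[(np.hypot(c[...,0]-p[0],c[...,1]-p[1])<.06)&(c[...,2]>.15)&(c[...,2]<.4)]; i=np.argsort(q[:,2]); print(n,p,q[i[3:40:5]].round(4).tolist())
```

```text
0.0187
at [0.4825 0.281  0.2109] yaw 1.396 F [1.3 0.5 0.3] w -0.0001 g 0.0 t 7.5
[-273.6, 66.2, -0.1] [0.008, -0.01, 0.796]
[-603.5, 124.5, -1.5] [0.004, -0.013, 1.516]
lid 2291 [0.5356674  0.26352176 0.11108034] [ 0.00152417 -0.00229488  0.99999621] 0.0027549225336047103 [0.43400762 0.1663774  0.10394237] [0.62674175 0.36736603 0.11589286]
scene [0.48022826 0.27963276 0.20623545] [[0.4857, 0.2848, 0.2327], [0.481, 0.2685, 0.2344], [0.4751, 0.2693, 0.2371], [0.4787, 0.2692, 0.2389], [0.477, 0.2701, 0.2407], [0.4896, 0.2792, 0.2416], [0.4706, 0.2713, 0.243], [0.4955, 0.2802, 0.2442]]
top [0.47958008 0.27926113 0.20505119] [[0.4838, 0.2675, 0.2353], [0.4832, 0.2682, 0.2401], [0.4732, 0.2744, 0.2414], [0.4704, 0.2752, 0.2454], [0.4896, 0.2709, 0.2472], [0.4917, 0.27, 0.25], [0.4719, 0.2749, 0.2529], [0.4813, 0.2698, 0.2554]]
```

>>> carry_out([
  {"translation": [-45, 12, 0], "rot": [0, 0, 0.12], "claw": -1},
  {"translation": [-90, 24, 0], "rot": [0, 0, 0.24], "claw": 0},
  {"translation": [-135, 35, 0], "rot": [0, 0, 0.36], "claw": 1},
  {"translation": [-180, 46, 0], "rot": [0, 0, 0.48], "claw": 1},
  {"translation": [-225, 57, 0], "rot": [0, 0, 0.6], "claw": 1},
  {"translation": [-270, 67, 0], "rot": [0, 0, 0.72], "claw": 1},
  {"translation": [-315, 76, 0], "rot": [0, 0, 0.84], "claw": 1},
  {"translation": [-360, 85, 0], "rot": [0, 0, 0.96], "claw": 1},
  {"translation": [-405, 93, 0], "rot": [0, 0, 1.08], "claw": 1},
  {"translation": [-450, 101, 0], "rot": [0, 0, 1.2], "claw": 1},
  {"translation": [-495, 109, 0], "rot": [0, 0, 1.32], "claw": 1},
  {"translation": [-540, 117, 0], "rot": [0, 0, 1.44], "claw": 1},
])

```text
clock: 8.85
position: [0.4999, -0.2738, 0.2041]
eef_rot: [1.0, -0.025, 0.0, -0.001]
force: [0.8, 1.0, -0.2]
width: 0.0852
gripper_force: 0.0
```

Run:
```python
from h import *
plan([(.5,-.335,.21,-.12)]); print(readout.sense()['qpos'].round(2))
```

```text
at [ 0.4999 -0.2738  0.2041] yaw -0.049 F [ 0.8  1.  -0.2] w 0.0852 g 0.0 t 8.85
[3.1, 61.1, -6.0] [-0.002, -0.0, 0.071]
[-0.5   0.38  0.19  1.37  0.    2.69]
```

>>> carry_out([
  {"translation": [3, 45, -4], "rot": [0, 0, 0.07], "claw": 1},
  {"translation": [3, 61, -6], "rot": [0, 0, 0.071], "claw": 1},
  {"translation": [3, 61, -6], "rot": [0, 0, 0.071], "claw": 1},
  {"translation": [3, 61, -6], "rot": [0, 0, 0.071], "claw": 1},
])

```text
clock: 9.25
position: [0.5006, -0.3329, 0.2103]
eef_rot: [0.998, -0.058, 0.0, -0.001]
force: [-0.6, 1.3, 1.0]
width: 0.0854
gripper_force: 0.0
```

Run:
```python
from h import *
plan([]); s=snap('wrist','wrist1'); c=cloud(s); np.savez('w1.npz',c=c,f=s['frame']); print(s['pose'].round(3).tolist())
```

```text
at [ 0.5006 -0.3329  0.2103] yaw -0.116 F [-0.6  1.3  1. ] w 0.0854 g 0.0 t 9.25
[[-0.116, -0.952, -0.284, 0.573], [-0.993, 0.111, 0.036, -0.343], [-0.002, 0.286, -0.958, 0.375], [0.0, 0.0, 0.0, 1.0]]
```

View pics/wrist1.png

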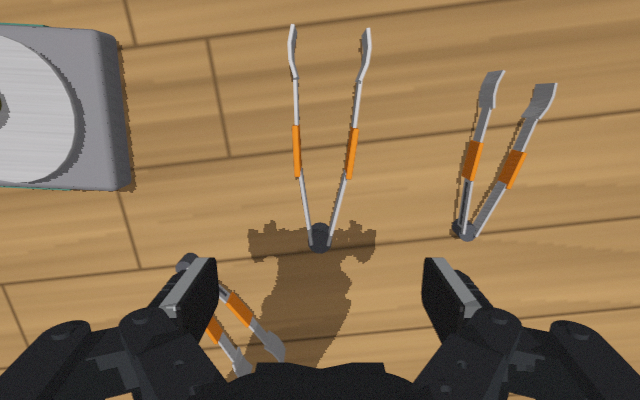

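The wrist view shows the target tongs centred, with sleeves at (297,150) and (352,152), hub at (319,238) and jaws at (293,50) and (364,55). Next I measure them.

Run:
```python
from h import *
z=np.load('w1.npz'); c=z['c']; fr=z['f']; H,S,V=cv2.split(cv2.cvtColor(fr,cv2.COLOR_RGB2HSV))
m=np.isfinite(c).all(-1)
u=np.arange(640)[None,:]*np.ones((400,1)); v=np.arange(400)[:,None]*np.ones((1,640))
o=(H>8)&(H<18)&(S>200)&(V>150)&(v<200)&(v>110)&(u>280)&(u<370)&(c[...,2]>.03)
s=[]
for a,b in ((280,320),(335,370)):
    P=c[o&(u>a)&(u<b)]; (cx,cy),wh,an=cv2.minAreaRect(P[:,:2].astype(np.float32)); s.append((cx,cy)); print(len(P),(cx,cy),wh,an,np.percentile(P[:,2],[5,50,95]))
t=(c[...,2]>.022)&(v<260)&(u>270)&(u<385)
hub=c[t&(v>222)]; print('hub',len(hub),hub.min(0),hub.max(0),(hub.min(0)+hub.max(0))/2)
jw=[]
for a,b in ((270,315),(340,385)):
    P=c[t&(v<82)&(u>a)&(u<b)]; (cx,cy),wh,an=cv2.minAreaRect(P[:,:2].astype(np.float32)); jw.append((cx,cy)); print('jaw',(cx,cy),wh,P[:,2].max())
s=np.array(s); j=np.array(jw); h=((hub.min(0)+hub.max(0))/2)[:2]
for nm,p,q in (('hub-sl',h,s.mean(0)),('hub-jaw',h,j.mean(0))): d=q-p; print(nm,np.hypot(*d),np.arctan2(d[1],d[0]))
print('grip',s.mean(0),'sep',np.hypot(*(s[0]-s[1])),'jaw sep',np.hypot(*(j[0]-j[1])))
plan([])
```

```text
302 (0.5241040587425232, -0.3127603232860565) (0.0055332728661596775, 0.04907311871647835) 85.19876861572266 [0.03619643 0.04140471 0.04261764]
285 (0.5155693888664246, -0.3660796582698822) (0.005419296212494373, 0.04865599051117897) 76.11125946044922 [0.04045003 0.04163948 0.04299863]
hub 583 [ 0.40976376 -0.34262839  0.0220422 ] [ 0.44845895 -0.31096412  0.03965317] [ 0.42911136 -0.32679626  0.03084769]
jaw (0.6116178035736084, -0.3208453357219696) (0.00685993442311883, 0.04698081687092781) 0.04369573670185334
jaw (0.6023080348968506, -0.3865310549736023) (0.0070053827948868275, 0.04428035393357277) 0.04389368601052085
hub-sl 0.09159940259409419 -0.13825459748467725
hub-jaw 0.1798731608213042 -0.15006763077409838
grip [ 0.51983672 -0.33941999] sep 0.053998074715784106 jaw sep 0.06634218496868377
at [ 0.5009 -0.3323  0.2108] yaw -0.115 F [-0.3  0.  -0.3] w 0.0855 g 0.0 t 9.3
```

Run:
```python
from h import *
plan([(.52,-.339,.06,-.152)])
```

```text
at [ 0.5009 -0.3323  0.2108] yaw -0.115 F [-0.3  0.  -0.3] w 0.0855 g 0.0 t 9.3
[19.6, 4.7, 150.8] [-0.002, -0.001, 0.037]
```

>>> carry_out([
  {"translation": [19.6, 4.7, 45], "rot": [-0.002, -0.001, 0.037], "claw": 1},
  {"translation": [19.6, 4.7, 90], "rot": [-0.002, -0.001, 0.037], "claw": 1},
  {"translation": [19.6, 4.7, 130], "rot": [-0.002, -0.001, 0.037], "claw": 1},
  {"translation": [19.6, 4.7, 150], "rot": [-0.002, -0.001, 0.037], "claw": 1},
  {"translation": [19.6, 4.7, 150], "rot": [-0.002, -0.001, 0.037], "claw": 1},
  {"translation": [19.6, 4.7, 150], "rot": [-0.002, -0.001, 0.037], "claw": 1},
])

```text
clock: 9.9
position: [0.5214, -0.3392, 0.0629]
eef_rot: [0.997, -0.075, 0.001, 0.001]
force: [0.1, 0.6, 0.7]
width: 0.0856
gripper_force: 0.0
```

Run:
```python
from h import *
plan([(.52,-.339,.0,-.152)]); s=snap('wrist','wrist2'); c=cloud(s)
# finger tips: points high above sleeves near the pads
b=snap('scene'); d=cloud(b); p=readout.sense()['position']
q=d[(np.hypot(d[...,0]-p[0],d[...,1]-p[1])<.065)&(d[...,2]>.05)&(d[...,2]<.16)]; i=np.argsort(q[:,2]); print(q[i[3:60:6]].round(3).tolist())
```

```text
at [ 0.5214 -0.3392  0.0629] yaw -0.15 F [0.1 0.6 0.7] w 0.0856 g 0.0 t 9.9
[-1.6, -0.1, 62.9] [0.001, -0.003, 0.002]
[[0.537, -0.297, 0.104], [0.518, -0.391, 0.105], [0.534, -0.29, 0.108], [0.525, -0.385, 0.109], [0.518, -0.395, 0.11], [0.537, -0.286, 0.111], [0.535, -0.292, 0.113], [0.537, -0.297, 0.114], [0.52, -0.396, 0.116], [0.538, -0.295, 0.116]]
```

View pics/wrist2.png

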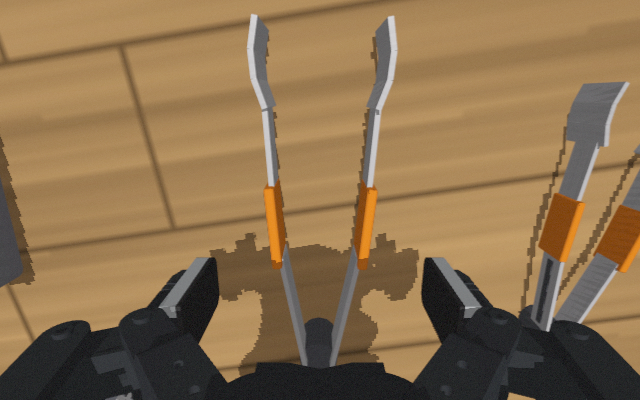

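The wrist view shows the tongs centred between the open fingers: sleeves at (272,225) and (367,227), pads at (210,290) and (430,290). Fully open, the fingertips sit about 38 mm above the reported TCP.

>>> carry_out([
  {"translation": [-1.5, 0, 35], "rot": [0, 0, 0], "claw": 1},
  {"translation": [-1.5, 0, 60], "rot": [0, 0, 0], "claw": 1},
  {"translation": [-1.5, 0, 72], "rot": [0, 0, 0], "claw": 1},
  {"translation": [-1.5, 0, 80], "rot": [0, 0, 0], "claw": 1},
  {"translation": [-1.5, 0, 80], "rot": [0, 0, 0], "claw": 1},
  {"translation": [-1.5, 0, 80], "rot": [0, 0, 0], "claw": 1},
])

```text
clock: 10.6
position: [0.5209, -0.3411, -0.016]
eef_rot: [0.997, -0.076, 0.002, 0.002]
force: [-0.4, -0.3, -0.1]
width: 0.0853
gripper_force: 0.0
```

Run:
```python
from h import *
plan([]); s=snap('wrist'); b=snap('scene')
w=cv2.resize(s['frame'][100:400,:,::-1],None,fx=.8,fy=.8); k=cv2.resize(b['frame'][150:300,120:320,::-1],(512,360))
cv2.imwrite('pics/m1.png',np.vstack([w,k]))
```

```text
at [ 0.5209 -0.3411 -0.016 ] yaw -0.152 F [-0.4 -0.3 -0.1] w 0.0853 g 0.0 t 10.6
```

View pics/m1.png

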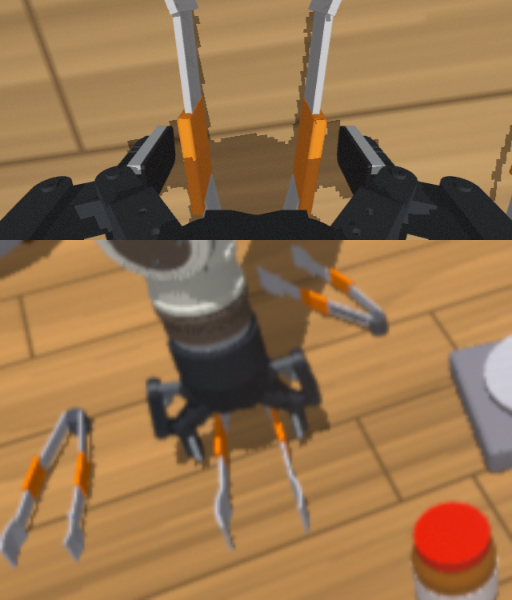

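The pads flank the sleeves at mid-length, so I squeeze partly, to about 53 mm.

>>> carry_out([
  {"translation": [0, 0, 0], "rot": [0, 0, 0], "claw": 0.5},
  {"translation": [0, 0, 0], "rot": [0, 0, 0], "claw": 0.4},
  {"translation": [0, 0, 0], "rot": [0, 0, 0], "claw": 0.3},
  {"translation": [0, 0, 0], "rot": [0, 0, 0], "claw": 0.25},
  {"translation": [0, 0, 0], "rot": [0, 0, 0], "claw": 0.25},
  {"translation": [0, 0, 0], "rot": [0, 0, 0], "claw": 0.25},
], newtons=20)

```text
clock: 11.3
position: [0.5214, -0.3408, -0.0153]
eef_rot: [0.997, -0.076, 0.003, 0.001]
force: [1.1, 1.6, 7.2]
width: 0.0536
gripper_force: 7.8
```

>>> carry_out([
  {"translation": [0, 0, -10], "rot": [0, 0, 0], "claw": 0.25},
  {"translation": [0, 0, -25], "rot": [0, 0, 0], "claw": 0.25},
  {"translation": [0, 0, -50], "rot": [0, 0, 0], "claw": 0.25},
  {"translation": [0, 0, -80], "rot": [0, 0, 0], "claw": 0.25},
  {"translation": [0, 0, -80], "rot": [0, 0, 0], "claw": 0.25},
  {"translation": [0, 0, -80], "rot": [0, 0, 0], "claw": 0.25},
])

```text
clock: 11.9
position: [0.52, -0.3407, 0.0635]
eef_rot: [0.997, -0.076, 0.002, 0.001]
force: [0.6, 0.1, -2.3]
width: 0.0534
gripper_force: 5.1
```

Run:
```python
from h import *
plan([]); s=snap('wrist'); b=snap('scene'); np.savez('g1.npz',c=cloud(s),f=s['frame'])
w=cv2.resize(s['frame'][0:400,:,::-1],None,fx=.6,fy=.6); k=cv2.resize(b['frame'][100:300,120:380,::-1],(384,295))
cv2.imwrite('pics/m2.png',np.vstack([w,k]))
```

```text
at [ 0.52   -0.3407  0.0635] yaw -0.152 F [ 0.6  0.1 -2.3] w 0.0534 g 5.069249895350367 t 11.9
```

View pics/m2.png

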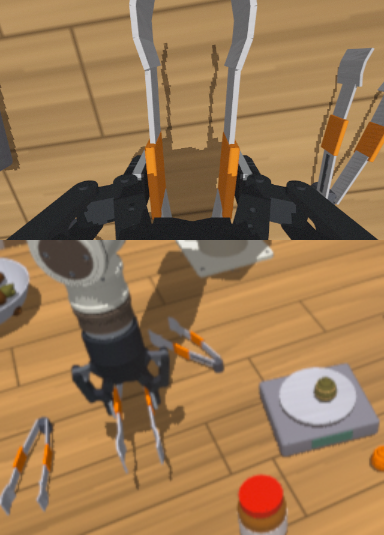

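The tongs are off the table, held by the sleeves, with the jaws visible at the top of the wrist view at (145,40) and (240,40). Next I measure the jaw pose relative to the TCP.

```bash
cat >> h.py <<'E'
def jaws(c,p,w,lo,hi):
    "points in tool-aligned frame: x ahead,y left,z; TCP p, yaw w"
    d=c-p; x=d[...,0]*np.cos(w)+d[...,1]*np.sin(w); y=-d[...,0]*np.sin(w)+d[...,1]*np.cos(w); z=c[...,2]
    for nm,a,b in (('sleeve',0,.024),('mid',.03,.06),('jawrear',.07,.085),('jaw',.085,.115)):
        for sd in (1,-1):
            m=(x>a)&(x<b)&(y*sd>.005)&(y*sd<.05)&(z>lo)&(z<hi)
            if m.sum()>5: print(nm,sd,m.sum(),'x',x[m].min().round(3),x[m].max().round(3),'y',np.percentile(y[m],[5,50,95]).round(4),'z',np.percentile(z[m],[10,50,90,97]).round(4))
    m=(z>lo)&(z<hi)&(abs(y)<.05)&(x>.06)&(x<.2); print('xmax',np.percentile(x[m],[95,99.5]))
E
python3 - <<'E'
from h import *
g=np.load('g1.npz'); p=np.array([.52,-.3407,.0635]); jaws(g['c'],p,-.152,.06,.16)
s=snap('top'); jaws(cloud(s),p,-.152,.06,.16)
E
```

```text
sleeve 1 8822 x 0.0 0.024 y [0.02   0.031  0.0491] z [0.1118 0.1391 0.1571 0.1592]
sleeve -1 8426 x 0.0 0.024 y [-0.0491 -0.0309 -0.0208] z [0.1111 0.138  0.1567 0.1592]
mid 1 1637 x 0.03 0.06 y [0.0212 0.0216 0.0241] z [0.0977 0.1132 0.1151 0.1155]
mid -1 1676 x 0.03 0.06 y [-0.0256 -0.0232 -0.0226] z [0.0974 0.1132 0.1151 0.1156]
jawrear 1 1555 x 0.07 0.085 y [0.0218 0.0243 0.027 ] z [0.0901 0.1147 0.121  0.1216]
jawrear -1 1600 x 0.07 0.085 y [-0.029  -0.0264 -0.0238] z [0.0902 0.1144 0.1211 0.1216]
jaw 1 2077 x 0.085 0.107 y [0.024  0.0254 0.0279] z [0.087  0.1093 0.1209 0.1215]
jaw -1 2125 x 0.085 0.107 y [-0.0299 -0.0275 -0.0263] z [0.087  0.1091 0.121  0.1215]
xmax [0.10055326 0.10535012]
sleeve 1 8 x 0.001 0.004 y [0.033  0.0389 0.0434] z [0.1343 0.1378 0.1422 0.1439]
mid 1 25 x 0.031 0.058 y [0.0238 0.026  0.0268] z [0.0935 0.1078 0.1138 0.1153]
jawrear 1 24 x 0.07 0.085 y [0.0256 0.0275 0.0302] z [0.0873 0.1055 0.1175 0.1188]
jaw 1 29 x 0.086 0.112 y [0.0265 0.0292 0.0305] z [0.0877 0.1128 0.1191 0.1198]
jaw -1 33 x 0.09 0.114 y [-0.0262 -0.0247 -0.0225] z [0.0861 0.1036 0.1187 0.12  ]
xmax [0.11160094 0.11308891]
```

Run:
```python
from h import *
plan([(.52,-.34,.16,-.152),(.5144,-.059,.16,.1)])
```

```text
at [ 0.5184 -0.3396  0.0609] yaw -0.152 F [ 0.2  0.9 -0.9] w 0.0536 g 5.069892726969556 t 12.05
[1.6, 0.2, -99.1] [0.0, -0.0, -0.0]
[-46.5, -276.7, -99.2] [0.0, 0.0, -0.252]
```

>>> carry_out([
  {"translation": [0, 0, -30], "rot": [0, 0, 0], "claw": 0.25},
  {"translation": [0, 0, -65], "rot": [0, 0, 0], "claw": 0.25},
  {"translation": [0, -10, -90], "rot": [0, 0, -0.01], "claw": 0.25},
  {"translation": [-5, -35, -99], "rot": [0, 0, -0.03], "claw": 0.25},
  {"translation": [-11, -65, -99], "rot": [0, 0, -0.06], "claw": 0.25},
  {"translation": [-17, -100, -99], "rot": [0, 0, -0.09], "claw": 0.25},
  {"translation": [-23, -135, -99], "rot": [0, 0, -0.12], "claw": 0.25},
  {"translation": [-29, -170, -99], "rot": [0, 0, -0.155], "claw": 0.25},
  {"translation": [-35, -205, -99], "rot": [0, 0, -0.19], "claw": 0.25},
  {"translation": [-40, -237, -99], "rot": [0, 0, -0.22], "claw": 0.25},
  {"translation": [-44, -262, -99], "rot": [0, 0, -0.24], "claw": 0.25},
  {"translation": [-46.5, -276.7, -99], "rot": [0, 0, -0.252], "claw": 0.25},
])

```text
clock: 13.25
position: [0.5143, -0.0576, 0.1596]
eef_rot: [0.999, 0.051, -0.0, 0.001]
force: [-0.4, -0.1, 0.3]
width: 0.0536
gripper_force: 5.1
```

>>> carry_out([
  {"translation": [0, 0, 0], "rot": [0, 0, 0], "claw": 0.25},
  {"translation": [0, 0, 0], "rot": [0, 0, 0], "claw": 0.25},
  {"translation": [0, 0, 0], "rot": [0, 0, 0], "claw": 0.25},
])

```text
clock: 13.55
position: [0.5153, -0.0605, 0.1606]
eef_rot: [0.999, 0.049, 0.001, 0.001]
force: [0.8, 0.4, -0.7]
width: 0.0534
gripper_force: 5.1
```

Run:
```python
from h import *
s0=readout.sense(); p=s0['position'].copy(); plan([(.5144,-.059,.16,.1)])
w=snap('wrist','wrist3'); c=cloud(w); jaws(c,p,.1,.165,.23)
t=snap('top'); ct=cloud(t); print('top'); jaws(ct,p,.1,.165,.23)
fr=w['frame']
for n,cc in (('w',c),('t',ct)):
    sn=(np.hypot(cc[...,0]-.604,cc[...,1]+.05)<.035)&(cc[...,2]>.064)&(cc[...,2]<.11); Q=cc[sn]; print(n,'snail',len(Q),Q.min(0).round(4),Q.max(0).round(4),((Q.min(0)+Q.max(0))/2).round(4), Q[Q[:,2].argmax()])
```

```text
at [ 0.5153 -0.0605  0.1606] yaw 0.098 F [ 0.8  0.4 -0.7] w 0.0534 g 5.07110816284694 t 13.55
[-0.8, -1.6, 0.6] [0.003, -0.002, -0.002]
sleeve 1 3473 x 0.0 0.024 y [0.0201 0.0252 0.0387] z [0.1994 0.2168 0.2241 0.2288]
sleeve -1 3483 x 0.0 0.024 y [-0.0396 -0.0262 -0.0212] z [0.1996 0.2168 0.224  0.2287]
mid 1 1640 x 0.03 0.06 y [0.0211 0.0215 0.024 ] z [0.1948 0.2104 0.2122 0.2126]
mid -1 1679 x 0.03 0.06 y [-0.0258 -0.0233 -0.0227] z [0.1946 0.2103 0.2122 0.2127]
jawrear 1 1566 x 0.07 0.085 y [0.0217 0.0242 0.0268] z [0.1874 0.212  0.2182 0.2186]
jawrear -1 1625 x 0.07 0.085 y [-0.0292 -0.0266 -0.024 ] z [0.1871 0.2118 0.2184 0.2188]
jaw 1 2072 x 0.085 0.107 y [0.0239 0.0252 0.0277] z [0.1843 0.2066 0.218  0.2186]
jaw -1 2108 x 0.085 0.107 y [-0.0301 -0.0277 -0.0264] z [0.1843 0.2063 0.2181 0.2188]
xmax [0.10039765 0.10506762]
topTraceback (most recent call last):
  File "<stdin>", line 4, in <module>
  File "h.py", line 35, in jaws
    m=(z>lo)&(z<hi)&(abs(y)<.05)&(x>.06)&(x<.2); print('xmax',np.percentile(x[m],[95,99.5]))
                                                              ~~~~~~~~~~~~~^^^^^^^^^^^^^^^^
    return _quantile_unchecked(
        a, q, axis, out, overwrite_input, method, keepdims, weights)
    return _ureduce(a,
                    func=_quantile_ureduce_func,
    ...<5 lines>...
                    overwrite_input=overwrite_input,
                    method=method)
    r = func(a, **kwargs)
    result = _quantile(arr,
                       quantiles=q,
    ...<2 lines>...
                       out=out,
                       weights=wgt)
    slices_having_nans = np.isnan(arr[-1, ...])
                                  ~~~^^^^^^^^^
IndexError: index -1 is out of bounds for axis 0 with size 0
```

View pics/wrist3.png

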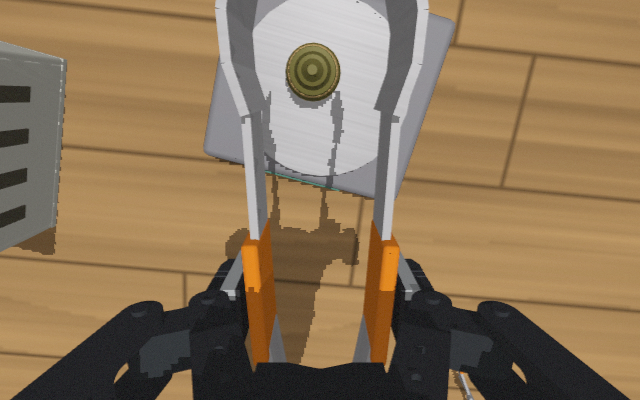

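The wrist view shows the snail at (313,70) between the jaws at about (235,40) and (410,40), slightly left of centre. The tongs are level. Next I measure the snail in the tool frame.

Run:
```python
from h import *
p=readout.sense()['position']; plan([])
w=snap('wrist'); c=cloud(w)
H,S,V=cv2.split(cv2.cvtColor(w['frame'],cv2.COLOR_RGB2HSV))
Q=c[(np.hypot(c[...,0]-.604,c[...,1]+.05)<.035)&(c[...,2]>.064)&(c[...,2]<.11)]
print(len(Q),Q.min(0),Q.max(0),(Q.min(0)+Q.max(0))/2,'apex',Q[np.argsort(Q[:,2])[-30:]].mean(0))
print('pan z',np.nanmedian(c[(np.hypot(c[...,0]-.6,c[...,1]+.05)<.045)&(c[...,2]<.062)],0))
```

```text
at [ 0.5153 -0.0606  0.1608] yaw 0.098 F [-0.7  0.5 -1.1] w 0.0537 g 5.070893125011935 t 13.65
2538 [ 0.58348565 -0.06673795  0.07006234] [ 0.62132223 -0.02897695  0.10233909] [ 0.60240394 -0.04785745  0.08620071] apex [ 0.60287153 -0.04773647  0.10151625]
pan z [ 0.60189172 -0.05255113  0.05670289]
```

>>> carry_out([
  {"translation": [-2, -5, 0], "rot": [0, 0, 0], "claw": 0.25},
  {"translation": [-2, -5, 15], "rot": [0, 0, 0], "claw": 0.25},
  {"translation": [-2, -5, 35], "rot": [0, 0, 0], "claw": 0.25},
  {"translation": [-2, -5, 55], "rot": [0, 0, 0], "claw": 0.25},
  {"translation": [-2, -5, 72], "rot": [0, 0, 0], "claw": 0.25},
  {"translation": [-2, -5, 86], "rot": [0, 0, 0], "claw": 0.25},
  {"translation": [-2, -5, 98], "rot": [0, 0, 0], "claw": 0.25},
  {"translation": [-2, -5, 108], "rot": [0, 0, 0], "claw": 0.25},
  {"translation": [-2, -5, 115], "rot": [0, 0, 0], "claw": 0.25},
  {"translation": [-2, -5, 115], "rot": [0, 0, 0], "claw": 0.25},
  {"translation": [-2, -5, 115], "rot": [0, 0, 0], "claw": 0.25},
])

```text
clock: 14.8
position: [0.5134, -0.055, 0.0462]
eef_rot: [0.999, 0.05, 0.002, 0.001]
force: [1.1, -0.7, 0.0]
width: 0.0536
gripper_force: 5.1
```

Run:
```python
from h import *
p=readout.sense()['position'].copy(); plan([])
w=snap('wrist'); b=snap('scene')
W=cv2.resize(w['frame'][0:300,150:490,::-1],(510,300*510//340)); k=cv2.resize(b['frame'][130:270,270:410,::-1],None,fx=1.0,fy=1.0)
cv2.imwrite('pics/m3.png',np.vstack([W[:330],cv2.copyMakeBorder(cv2.resize(k,(260,260)),0,0,0,250,0)]))
```

```text
at [ 0.5134 -0.055   0.0462] yaw 0.1 F [ 1.1 -0.7  0. ] w 0.0536 g 5.070672040856152 t 14.8
```

View pics/m3.png

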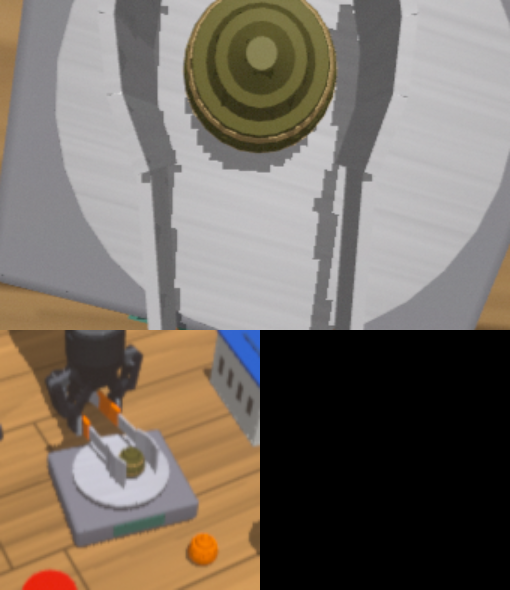

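The snail stands centred between the jaws, upper part (260,70), with clearance on both sides. I close gently.

>>> carry_out([
  {"translation": [0, 0, 0], "rot": [0, 0, 0], "claw": 0.22},
  {"translation": [0, 0, 0], "rot": [0, 0, 0], "claw": 0.19},
  {"translation": [0, 0, 0], "rot": [0, 0, 0], "claw": 0.16},
  {"translation": [0, 0, 0], "rot": [0, 0, 0], "claw": 0.13},
  {"translation": [0, 0, 0], "rot": [0, 0, 0], "claw": 0.1},
  {"translation": [0, 0, 0], "rot": [0, 0, 0], "claw": 0.07},
  {"translation": [0, 0, 0], "rot": [0, 0, 0], "claw": 0.04},
  {"translation": [0, 0, 0], "rot": [0, 0, 0], "claw": 0.0},
  {"translation": [0, 0, 0], "rot": [0, 0, 0], "claw": -0.05},
  {"translation": [0, 0, 0], "rot": [0, 0, 0], "claw": -0.1},
  {"translation": [0, 0, 0], "rot": [0, 0, 0], "claw": -0.1},
  {"translation": [0, 0, 0], "rot": [0, 0, 0], "claw": -0.1},
], newtons=20)

```text
clock: 16.1
position: [0.5132, -0.055, 0.0459]
eef_rot: [0.999, 0.05, 0.001, 0.001]
force: [0.1, -0.3, -0.6]
width: 0.0444
gripper_force: 21.2
```

>>> carry_out([
  {"translation": [0, 0, -4], "rot": [0, 0, 0], "claw": -0.1},
  {"translation": [0, 0, -10], "rot": [0, 0, 0], "claw": -0.1},
  {"translation": [0, 0, -20], "rot": [0, 0, 0], "claw": -0.1},
  {"translation": [0, 0, -33], "rot": [0, 0, 0], "claw": -0.1},
  {"translation": [0, 0, -48], "rot": [0, 0, 0], "claw": -0.1},
  {"translation": [0, 0, -65], "rot": [0, 0, 0], "claw": -0.1},
  {"translation": [0, 0, -82], "rot": [0, 0, 0], "claw": -0.1},
  {"translation": [0, 0, -100], "rot": [0, 0, 0], "claw": -0.1},
  {"translation": [0, 0, -118], "rot": [0, 0, 0], "claw": -0.1},
  {"translation": [0, 0, -134], "rot": [0, 0, 0], "claw": -0.1},
  {"translation": [0, 0, -145], "rot": [0, 0, 0], "claw": -0.1},
  {"translation": [0, 0, -150], "rot": [0, 0, 0], "claw": -0.1},
])

```text
clock: 17.3
position: [0.5134, -0.0548, 0.1977]
eef_rot: [0.999, 0.05, 0.003, 0.001]
force: [-0.5, -0.6, -1.4]
width: 0.0444
gripper_force: 21.2
```

>>> carry_out([
  {"translation": [0, 0, 0], "rot": [0, 0, 0], "claw": -0.1},
  {"translation": [0, 0, 0], "rot": [0, 0, 0], "claw": -0.1},
  {"translation": [0, 0, 0], "rot": [0, 0, 0], "claw": -0.1},
  {"translation": [0, 0, 0], "rot": [0, 0, 0], "claw": -0.1},
  {"translation": [0, 0, 0], "rot": [0, 0, 0], "claw": -0.1},
  {"translation": [0, 0, 0], "rot": [0, 0, 0], "claw": -0.1},
])

```text
clock: 17.9
position: [0.5126, -0.0547, 0.1956]
eef_rot: [0.999, 0.05, 0.001, 0.001]
force: [-0.5, 0.9, -1.8]
width: 0.0445
gripper_force: 21.2
```

Run:
```python
from h import *
p=readout.sense()['position'].copy(); plan([]); lidang()
for n in ('wrist','scene','wrist'):
    w=snap(n); c=cloud(w); H,S,V=cv2.split(cv2.cvtColor(w['frame'],cv2.COLOR_RGB2HSV))
    m=(S>90)&(H>18)&(H<40)&(np.hypot(c[...,0]-.603,c[...,1]+.048)<.04)&(c[...,2]>.06)&(c[...,2]<.3); Q=c[m]
    print(n,len(Q),Q.min(0).round(4),Q.max(0).round(4) ,np.median(Q,0).round(4))
    if n=='wrist': jaws(c,p,.1,.19,.232)
```

```text
at [ 0.5126 -0.0547  0.1956] yaw 0.1 F [-0.5  0.9 -1.8] w 0.0445 g 21.186274588108063 t 17.9
lid 2312 [0.53472929 0.26417995 0.11102607] [-0.00135234  0.00238839 -0.99999623] 0.0027446798268230812 [0.43674444 0.16723693 0.10393748] [0.62754073 0.36852326 0.11611527]
wrist 8336 [ 0.5834 -0.066   0.2198] [ 0.6172 -0.0288  0.252 ] [ 0.5997 -0.0472  0.2385]
sleeve 1 263 x 0.0 0.024 y [0.0156 0.0158 0.0336] z [0.224  0.2286 0.2312 0.2317]
sleeve -1 255 x 0.0 0.024 y [-0.0349 -0.0172 -0.017 ] z [0.2243 0.2285 0.2312 0.2318]
mid 1 202 x 0.03 0.06 y [0.0151 0.0154 0.0159] z [0.224  0.2277 0.2312 0.2318]
mid -1 206 x 0.031 0.06 y [-0.0175 -0.0173 -0.0171] z [0.2243 0.228  0.2313 0.2317]
jawrear 1 516 x 0.07 0.085 y [0.0064 0.0151 0.0177] z [0.2167 0.2255 0.2299 0.2311]
jawrear -1 574 x 0.07 0.085 y [-0.02   -0.0173 -0.0066] z [0.2163 0.2259 0.23   0.2314]
jaw 1 521 x 0.085 0.108 y [0.0147 0.0166 0.0178] z [0.2169 0.2258 0.2305 0.2315]
jaw -1 529 x 0.085 0.108 y [-0.0202 -0.0191 -0.0174] z [0.217  0.2254 0.2303 0.2316]
xmax [0.10336741 0.10630546]
scene 137 [ 0.5933 -0.0559  0.2084] [ 0.6213 -0.0321  0.2515] [ 0.6138 -0.0466  0.2356]
wrist 8328 [ 0.5834 -0.0659  0.2202] [ 0.6169 -0.0291  0.2524] [ 0.5997 -0.0472  0.2387]
sleeve 1 259 x 0.0 0.024 y [0.0156 0.0158 0.0336] z [0.2242 0.2283 0.2314 0.2319]
sleeve -1 253 x 0.0 0.024 y [-0.0345 -0.0173 -0.017 ] z [0.2243 0.2284 0.2313 0.2318]
mid 1 201 x 0.03 0.06 y [0.015  0.0154 0.0158] z [0.2243 0.2275 0.2314 0.2317]
mid -1 205 x 0.03 0.06 y [-0.0175 -0.0173 -0.017 ] z [0.2245 0.2281 0.2312 0.2317]
jawrear 1 516 x 0.07 0.085 y [0.0064 0.0151 0.0177] z [0.2166 0.2255 0.2299 0.2315]
jawrear -1 574 x 0.07 0.085 y [-0.0201 -0.0173 -0.0066] z [0.2169 0.2258 0.23   0.2316]
jaw 1 522 x 0.085 0.108 y [0.0146 0.0166 0.0178] z [0.217  0.2257 0.2303 0.2318]
jaw -1 529 x 0.085 0.108 y [-0.0202 -0.0191 -0.0173] z [0.2172 0.2255 0.2302 0.2314]
xmax [0.10340586 0.10645129]
```

The snail is held with its apex at z ≈ 0.25, so its centre is about 0.17 above the pan. It is steady and the lid is shut, so I hand in.

```bash
python3 -c "
from cell import manip
print(manip.job_done())"
```

```text
the job is handed in; nothing more can be done
None
```

The lid is shut (about 0.003 rad), and the job was handed in with the tongs holding the snail steady about 17 cm above the pan at 17.9 s on the robot's clock; the hand-in returned no verdict.

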